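Crimp the vial cap through the guard window

ROBOT

A 6-joint arm with a two-finger parallel gripper is mounted at the origin on the work surface. World frame = base frame: x ahead of the robot, y to its left, z up, the work surface at z = 0. Lengths are in m, angles in rad, forces in N, time in s.
With the tool pointing down it reaches from about 0.25 to 0.775 m from the base axis. Payload 4 kg.
Tool frame: the origin (TCP) lies at the very end of the fingers, on their centre line; the grasp point (between the pads) lies hold_point_z behind it (hold_point_z is the distance from the TCP to the grasp point, in m); z points along the fingers, y is the direction in which the jaws open and shut (so a half turn about z gives the same grasp; the last joint's range is limited). The gripper opens to 94 mm and grips with 3 to 60 N. Pads are 16 mm wide; open, the fingers measure 119 mm over their backs; the gripper's body (75 mm by 177 mm) begins 78 mm behind the grasp point.
Start: joints at [1.222, 0.087, 1.371, -0, 1.684, -0.103], TCP at [0.134, 0.533, 0.206] pointing down, gripper open.
Joint ranges: [-3.1, 3.1], [-0.76, 2.03], [0.27, 2.55], [-1.08, 4.22], [0.17, 2.65], [-2.57, 2.57]. Speed limits (rad/s): [2.79, 2.79, 3.14, 3.14, 3.14, 3.14].

INTERFACE

Orientations are given as [roll, pitch, yaw] about the fixed x, y, z axes, in that order (R = Rz(yaw) Ry(pitch) Rx(roll)).
In Python, from bench import * gives the robot as it stands.
- The arm moves only by the tool step_arm, never from a script. Its argument "increments" is text: rows parted by semicolons, each of 6 numbers parted by spaces: the shift along the tool's x, y, z in cm, then the turn, a rotation vector about the tool's x, y, z in rad. A call has 1 to 5 rows; each row shifts and turns the commanded pose from where the row before left it, along the tool's axes as they then stand; what a row does not reach is not made up. A row lasts 1/10 s, in which the tool goes at most 50 mm and 8.59 degrees, less where a joint would pass 70% of its speed; a pose out of reach is approached as far as the arm can. A call is refused whole if a number of a shift passes 5 or a number of a turn 0.15, either way. A call with a gripper value outside its range is refused whole. "claw" is the gripper's target within -1 to 1 (shut at 1, half-way at 0, fully open at -1), set as the call begins (left out, the last holds). The fingers move at their own pace and stop on an object; the grip force is fixed at half the most. Time passes only in rows, so rows that do not move let the fingers close. It gives the time, the measured TCP pose, the force and the opening at its end, in the units of the state.
- get_obs(): the state, without advancing time (a new reading comes with each control period).
- snapshot(name): name is "scene" or "top" or "wrist"; returns the picture (420x560x3 uint8, red, green, blue); there is no depth.
- calibration(name): a dict with "camera_matrix" (3x3 intrinsics, pixels), "eye" and "orientation" of the camera in the world; the wrist camera has in their place "tool_from_camera" (4x4, takes a point from camera to tool coordinates, whose origin is the TCP and whose axes are the flange's). Camera axes: x right, y up, looking along -z (the intrinsics and any distortion apply to the point x, -y, -z); pixel columns grow to the right and rows downward; lengths in m; the calibration is good to about 2 mm. The wrist camera is an equidistant fisheye: a pixel r from the principal point sees the ray r / f radians off the axis. A picture is of the moment at which its call begins: read the wrist's pose just before it. calibration takes no time and is no camera call.
- close_job(): hands the job in, once; it reports no verdict.
The state is a dict: "time": time; "joint_positions": joint angles; "qvel": joint speeds; "joint_torque": joint torques, N m; "tool_pos": TCP position; "ee_rot": TCP orientation; "wrist_force": force on the tool from outside, world axes, zero at the start; "wrist_torque": the same for the moment, N m; "width": finger opening in m.
Only numpy, scipy, OpenCV 4.12 (cv2) and the standard library are available. Lean on these libraries where they do the work, as an engineer would, in place of code of your own. Each camera call takes 0.05 s, during which the arm holds its last target. There are 200 camera calls.

TASK

A capped vial stands ready in the hand crimper under the clear guard. Reach in through the guard's framed window and press the crimper's lever all the way down, hold it down for about two seconds so that the cap is crimped, then let the lever come back up and draw out clear. Do not touch the guard or its window frame, leave the vial standing in its nest, and leave the things round about where they are.

Things in the scene. Friction and masses are not known exactly. Their poses are not given: they have to be found in the camera images.
- guard: Fixed clear hood on four dark posts, front and sides closed, 170 mm deep (x), 240 wide (y). Origin on the table below the window's centre; x from the robot's side to the back, y left, z up. Its flat top rises 15 degrees towards +x: upper face 150 mm high at the window's centre, 128 at the front edge, 172 at the back. In the top is the window; fully open fingers may be too wide for it.
- window (a point): Centre of the window, in the plane of the top's upper face, 150 mm above the table. Clear opening 110 mm along the guard's y, 90 mm along the slope (87 mm seen from above), edged by a dark steel frame 8 mm wide and 10 mm thick.
- crimper: Fixed white bench crimper under the guard, yaw within 0.05 rad of the guard's: base plate 185 x 110 x 14 mm, column at the back (top 127 mm high), steel lever running forward from it to a black thumb pad under the window. Origin on the table below the pad's centre; x towards the column. It stands up to 8 mm (x) and 14 mm (y) off the window's centre.
- lever_pad (a point): Centre of the upper face of the lever's black thumb pad (30 mm along x, 34 mm along y, 8 mm thick), which moves with the lever: 134 mm above the table at rest (16 mm below the window's plane), about 115 mm when fully down.
- lever (a joint): Lever angle in rad: 0 at rest (up), 0.14 at its lower stop. The pivot is 135 mm behind the pad, so the pad goes down 19 mm. A spring resists with about 4 N at the pad at first and 8 N at the stop, and lifts the lever back when it is let go.
- vial: Loose glass vial with aluminium cap, 22 mm diameter, 48 mm tall, upright in the crimper's ring nest under the crimp head, 70 mm behind the pad. Origin at the centre of its underside, 14 mm above the table.
- dishes: Bystander: stack of three round culture dishes, 91 mm diameter, 47 mm tall, loose on the table beside the guard. Origin under its centre.
- reagent: Bystander: amber jar with white cap, 60 mm diameter, 95 mm tall, loose on the table. Origin under its centre.
- tipbox: Bystander: blue pipette tip box with clear lid, 122 x 84 x 56 mm, loose on the table. Origin under its centre.
Mind the look-alikes: they are no part of the job. Several things have the shape of the crimper; the one meant has the colours described above.

How it is judged:
On the way:
1. the lever is held fully down by the fingers for a good second (value of joint lever above 0.12 rad and contact force between the fingers and crimper above 1 N), for 1.2 s.
At the end, for the whole second after the job is handed in: The lever is back up (under 0.02 rad) after having been held beyond 0.12 rad by the fingers for at least 1.2 s without a break; the vial stands upright (within 0.15 rad) and at rest in its nest (within 6 mm each way, origin below 20 mm) (value of joint lever below 0.02 rad and x of vial in the frame of crimper between 0.064 and 0.076 m and y of vial in the frame of crimper between -0.006 and 0.006 m and height (world z) of vial below 0.02 m and angle between vial's own z axis and vertical below 0.15 rad and linear speed of vial below 0.02 m/s); the robot touches nothing.
It fails at once if the guard or its window frame is touched (over 0.5 N) (contact force between any of the fingers, the arm and guard above 0.5 N).
It fails at once if the vial is lifted or displaced by more than 10 mm (distance of vial from where it was at the start of the episode above 0.01 m).
It fails at once if a bystander is lifted or moved by more than 20 mm (distance of any of dishes, reagent, tipbox from where it was at the start of the episode above 0.02 m).
It also fails if it takes over 32 s, if anything falls off the work surface, if the arm or the gripper's body presses on something with over 40 N, if the wrist force passes 120 N, or if a joint passes its speed limit or range.

## Working session

There is one attempt and no reset: what is moved stays moved. The work goes in short steps, Python scripts to look and compute and a tool call to move; the robot and the scene stay as the last step left them, time stands still between calls to the robot, and variables do not carry over. Pictures are saved under pics/ and viewed, about 8 in all and at most 12, crops included, and the job is handed in when it is done.

Besides the shell and the picture viewer there is one more tool, called after ">>>" by a JSON object that holds its "op" and its "data". step_arm: Moves the arm, as the interface text tells. Its arguments: {"type":"object","properties":{"increments":{"type":"string"},"claw":{"type":"number"}},"required":["increments"]}

```bash
mkdir -p pics; cat > h.py <<'E'
from bench import *
import numpy as np, cv2
from scipy.spatial.transform import Rotation as R
def Rm(o):
    o=np.array(o,float)
    return o if o.shape==(3,3) else (R.from_euler('xyz',o).as_matrix() if o.size==3 else R.from_quat(o).as_matrix())
def ray(name,px):
    c=calibration(name);K=np.array(c['camera_matrix'])
    d=np.array([(px[0]-K[0,2])/K[0,0],-(px[1]-K[1,2])/K[1,1],-1])
    return np.array(c['eye']),Rm(c['orientation'])@d
def onz(name,px,z):
    e,d=ray(name,px);return e+d*(z-e[2])/d[2]
def proj(name,P):
    c=calibration(name);K=np.array(c['camera_matrix'])
    p=Rm(c['orientation']).T@(np.array(P)-np.array(c['eye']));q=K@np.array([p[0]/-p[2],-p[1]/-p[2],1]);return q[:2]
E
python3 - <<'E'
from h import *
print(get_obs())
for n in('scene','top','wrist'):
    print(n,calibration(n)); cv2.imwrite(f'pics/{n}.png',snapshot(n)[:,:,::-1])
E
```

```text
{'time': 0.0, 'joint_positions': array([ 1.22186615e+00,  8.79663408e-02,  1.37222131e+00,  5.56117602e-06,
        1.68362099e+00, -1.03104920e-01]), 'qvel': array([-0.00137914,  0.00086845,  0.00171804,  0.00327122,  0.00055783,
       -0.00054372]), 'joint_torque': array([-1.78230803e-03, -3.40198731e+01, -3.02420712e+01,  7.16372626e-02,
        3.33174190e-02, -1.45015206e-04]), 'tool_pos': array([0.13366365, 0.53294767, 0.20431471]), 'ee_rot': array([-3.13938901e+00, -2.33571503e-04,  2.89576776e+00]), 'wrist_force': array([-0.24964458, -0.00302295,  0.49281525]), 'wrist_torque': array([0.01905141, 0.00565078, 0.06952202]), 'width': 0.09368216817061374}
scene {'camera_matrix': array([[406.77405288,   0.        , 284.28526109],
       [  0.        , 406.77405288, 207.9465579 ],
       [  0.        ,   0.        ,   1.        ]]), 'eye': array([1.14775425, 0.39644855, 0.85361823]), 'orientation': array([ 0.80270758, -0.00481701,  2.00427013])}
top {'camera_matrix': array([[503.90158287,   0.        , 274.96528826],
       [  0.        , 503.90158287, 201.898895  ],
       [  0.        ,   0.        ,   1.        ]]), 'eye': array([0.34206743, 0.08182138, 1.34880404]), 'orientation': array([ 0.09098538, -0.02239256, -1.55380829])}
wrist {'camera_matrix': array([[325.1922621 ,   0.        , 281.81325387],
       [  0.        , 325.1922621 , 211.02312045],
       [  0.        ,   0.        ,   1.        ]]), 'tool_from_camera': array([[ 5.99926171e-04,  9.59592609e-01,  2.81392369e-01,
         8.19575098e-02],
       [ 9.99999632e-01, -7.48109605e-04,  4.19181580e-04,
        -5.63307004e-04],
       [ 6.12755880e-04,  2.81392014e-01, -9.59592705e-01,
        -1.79834254e-01],
       [ 0.00000000e+00,  0.00000000e+00,  0.00000000e+00,
         1.00000000e+00]])}
```

View pics/top.png

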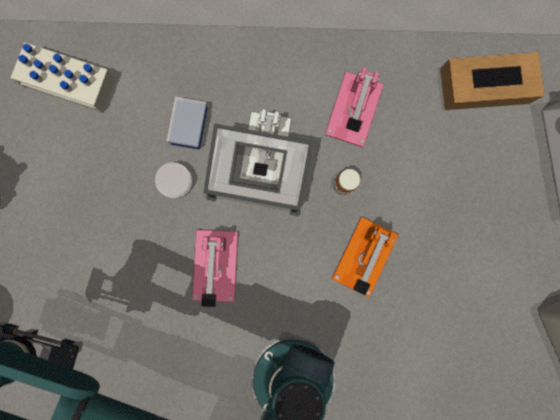

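View pics/scene.png

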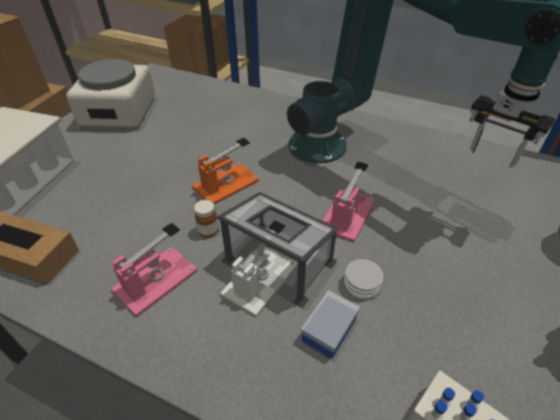

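The top view shows the guard at about (258,168), with the window frame around (232–286, 142–192) and the black pad at about (260,169). The white crimper's column is at about (268,122). I'll enlarge that area to measure it.

```bash
python3 - <<'E'
from h import *
t=cv2.imread('pics/top.png')[105:225,195:325]
cv2.imwrite('pics/c.png',cv2.resize(t,None,fx=4.6,fy=4.6,interpolation=cv2.INTER_CUBIC))
s=cv2.imread('pics/top.png'); g=s.max(2)
m=np.zeros_like(g);m[150:185,242:280]=(g[150:185,242:280]<45)
n,l,st,ce=cv2.connectedComponentsWithStats(m)
for i in range(1,n):
    if st[i,4]>15: print(st[i],ce[i],onz('top',ce[i],.134))
print(g[140:195:1,236]);print(g[180,225:295])
E
```

```text
[254 164  13  11 112] [260.19642857 168.82142857] [0.53353876 0.09383077 0.134     ]
[161 124  90  82  75  74  77  77  78  81  74  71  68  60  70  75  73  70
  76  75  72  77  82  83  84  82  85  85  83  85  86  85  86  89  90  86
  89  85  84  84  88  79  72  77  84 108 154 173 173 173 170 174 174 170
 145]
[175 174 171 147 105  83  81  76  79  85  88  88  88  89  86  85  87  86
  84  85  85  83  83  92  95 101  98 103 109 108 115 116 124 129 132 132
 143 149 154 150 149 151 155 154 169 179 173 165 163 160 147 138 146 124
  93  85 105 154 182 185 182 184 179 175 176 174 171 172 176 174]
```

View pics/c.png

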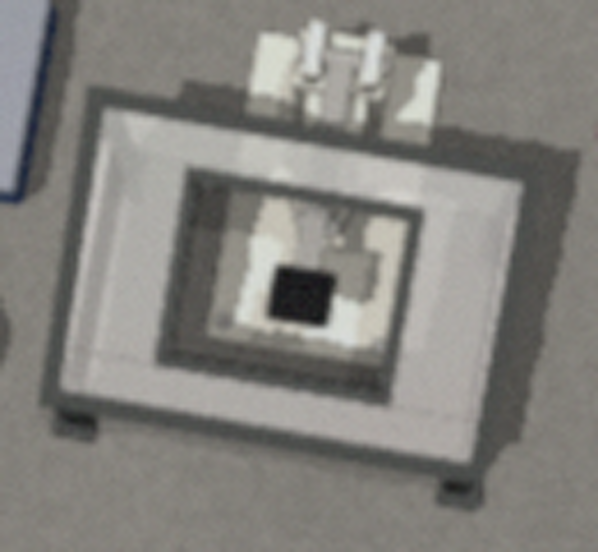

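```bash
cat >> h.py <<'E'
def go(P,yaw=None):
    o=get_obs();Rt=Rm(o['ee_rot']);print('tool shift cm',np.round(100*Rt.T@(np.array(P)-o['tool_pos']),2), 'yaw',o['ee_rot'][2], 'pos',o['tool_pos'],'F',o['wrist_force'],o['width'])
E
python3 - <<'E'
from h import *
c=np.array([[190,170],[422,210],[390,400],[158,360]])/4.6+[195,105]-.4
zs=[.164,.164,.136,.136]
P=np.array([onz('top',p,z) for p,z in zip(c,zs)]);print(P,P.mean(0))
print('sizes',[np.linalg.norm(P[i]-P[(i+1)%4]) for i in range(4)])
d=P[0]+P[1]-P[2]-P[3];print('yaw',np.arctan2(d[1],d[0]), np.arctan2(-(P[0]-P[1])[0],(P[0]-P[1])[1]),np.arctan2(-(P[3]-P[2])[0],(P[3]-P[2])[1]))
go([.533,.094,.26])
E
```

```text
[[0.59325873 0.15268872 0.164     ]
 [0.57482249 0.03209791 0.164     ]
 [0.4785515  0.04626902 0.136     ]
 [0.49734518 0.16873648 0.136     ]] [0.53599447 0.09994803 0.15      ]
sizes [np.float64(0.12199196418556348), np.float64(0.10125672621989737), np.float64(0.12390109211739489), np.float64(0.10119753293065716)]
yaw -0.155961837371094 -0.15170799225256412 -0.15227070883927818
tool shift cm [-49.42 -32.88  -5.5 ] yaw 2.895778326549446 pos [0.13367948 0.53308006 0.20456254] F [-0.49643909 -0.37474042 -0.95513232] 0.09421797116236541
```

The window centre comes out at (0.536, 0.100) with yaw -0.153, and the frame's outer size is 122x101 mm (expected 126x103). The pad is at (0.5335, 0.094), which fits the stated offsets. I'll shut the gripper, rise and cross.

>>> {"op": "step_arm", "data": {"increments": "0 0 -3 0 0 0; -2 -1 -2.5 0 0 0; -3.3 -2.2 0 0 0 0; -3.3 -2.2 0 0 0 0; -3.3 -2.2 0 0 0 0", "claw": 1}}

```text
time: 0.65
tool_pos: [0.2314, 0.4297, 0.2604]
ee_rot: [3.142, 0.0, 2.897]
wrist_force: [0.2, 0.1, -0.2]
width: 0.0571
```

>>> {"op": "step_arm", "data": {"increments": "-3.3 -2.2 0 0 0 0; -3.3 -2.2 0 0 0 0; -3.3 -2.2 0 0 0 0; -3.3 -2.2 0 0 0 0; -3.3 -2.2 0 0 0 0"}}

```text
time: 1.15
tool_pos: [0.3647, 0.2825, 0.2602]
ee_rot: [-3.142, -0.0, 2.896]
wrist_force: [0.8, 0.3, -0.6]
width: 0.0174
```

>>> {"op": "step_arm", "data": {"increments": "-3.3 -2.2 0 0 0 0; -3.3 -2.2 0 0 0 0; -3.3 -2.2 0 0 0 0; -2.5 -2.2 0 0 0 0; 0 0 0 0 0 -0.09"}}

```text
time: 1.65
tool_pos: [0.4646, 0.1652, 0.2594]
ee_rot: [-3.14, -0.001, 2.983]
wrist_force: [0.3, -0.3, -0.8]
width: 0.0005
```

```bash
python3 - <<'E'
from h import *
go([.5335,.094,.22]); cv2.imwrite('pics/w1.png',snapshot('wrist')[:,:,::-1]); print(get_obs()['time'])
E
```

```text
tool shift cm [-7.93 -5.93  3.94] yaw 2.9825837285398786 pos [0.46461743 0.1651836  0.25940218] F [ 0.30997116 -0.33874002 -0.81285264] 0.00047229493819172364
1.7
```

View pics/w1.png

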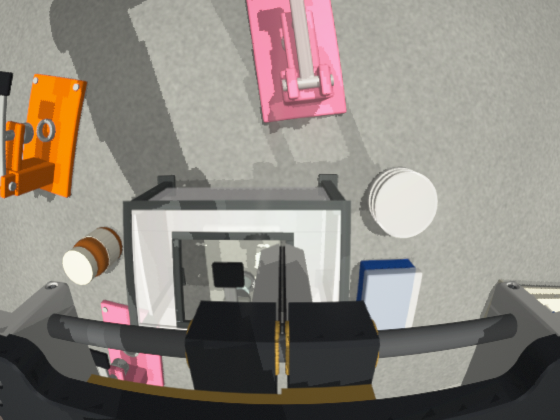

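The wrist view shows the pad at (229,274). The frame's front bar runs from (173,236) to (293,236), and the fingers are at about (283,280). I'll cast rays from it as a cross-check.

```bash
cat >> h.py <<'E'
def wpt(px,z,o):
    c=calibration('wrist');K=np.array(c['camera_matrix']);T=np.array(c['tool_from_camera'])
    v=np.array([px[0]-K[0,2],px[1]-K[1,2]]);r=np.hypot(*v);th=r/K[0,0]
    d=np.array([np.sin(th)*v[0]/r,-np.sin(th)*v[1]/r,-np.cos(th)])
    Rt=Rm(o['ee_rot']);e=o['tool_pos']+Rt@T[:3,3];d=Rt@T[:3,:3]@d
    return e+d*(z-e[2])/d[2]
def pad(img,lo=(200,230),hi=(290,310)):
    g=img.max(2);m=np.zeros_like(g);m[lo[1]:hi[1],lo[0]:hi[0]]=g[lo[1]:hi[1],lo[0]:hi[0]]<40
    n,l,st,ce=cv2.connectedComponentsWithStats(m);return [(st[i],ce[i]) for i in range(1,n) if st[i,4]>60]
E
python3 - <<'E'
from h import *
o=get_obs()
for s,c in pad(cv2.imread('pics/w1.png')): print(s,c,wpt(c,.134,o))
for px,z in(((173,234),.136),((293,234),.136),((183,322),.163)): print(px,wpt(px,z,o))
E
```

```text
[279 257   2  53  86] [279.61627907 286.8372093 ] [0.55404778 0.14938937 0.134     ]
[213 263  31  24 690] [227.93478261 274.33478261] [0.53135763 0.09735224 0.134     ]
[283 263   3  47  81] [284.12345679 288.07407407] [0.55630408 0.15392957 0.134     ]
[200 301  75   9 548] [235.66605839 305.81934307] [0.57159257 0.09710307 0.134     ]
(173, 234) [0.47758645 0.04965411 0.136     ]
(293, 234) [0.49547326 0.17208032 0.136     ]
(183, 322) [0.56841011 0.04282511 0.163     ]
```

Both views agree to about 3 mm. I'll aim at (0.5325, 0.0955), move over the pad and go down to just above it.

>>> {"op": "step_arm", "data": {"increments": "-2.6 -1.9 0 0 0 0; -2.6 -1.9 0 0 0 0; -2.6 -2 0 0 0 0; 0 0 2 0 0 0; 0 0 2 0 0 0"}}

```text
time: 2.2
tool_pos: [0.5317, 0.0987, 0.2201]
ee_rot: [3.141, 0.001, 2.983]
wrist_force: [0.8, 0.6, 0.4]
width: 0.0006
```

>>> {"op": "step_arm", "data": {"increments": "0 0 2 0 0 0; 0 0 2 0 0 0; 0 0 1 0 0 0; 0 0 0 0 0 0; 0 0 0 0 0 0"}}

```text
time: 2.7
tool_pos: [0.5312, 0.0993, 0.1711]
ee_rot: [3.141, 0.001, 2.986]
wrist_force: [-0.5, -0.7, 0.3]
width: 0.0005
```

```bash
python3 - <<'E'
from h import *
go([.5325,.0955,.134])
a=snapshot('wrist')[:,:,::-1];b=snapshot('top')[:,:,::-1];c=snapshot('scene')[:,:,::-1]
x,y=proj('scene',[.53,.095,.15]);x,y=int(x),int(y)
r=lambda i,w,h:cv2.resize(i,(w,h),interpolation=cv2.INTER_CUBIC)
cv2.imwrite('pics/m.png',np.vstack([np.hstack([r(c[y-60:y+60,x-80:x+80],400,300),r(b[105:225,180:340],400,300)]),np.hstack([r(a,400,300),r(a[200:380,160:400],400,300)])]))
E
```

```text
tool shift cm [-0.19 -0.36  3.71] yaw 2.985796863118711 pos [0.53115968 0.09931786 0.17114701] F [-0.48541237 -0.71331213  0.28857476] 0.0005033849443888265
```

View pics/m.png

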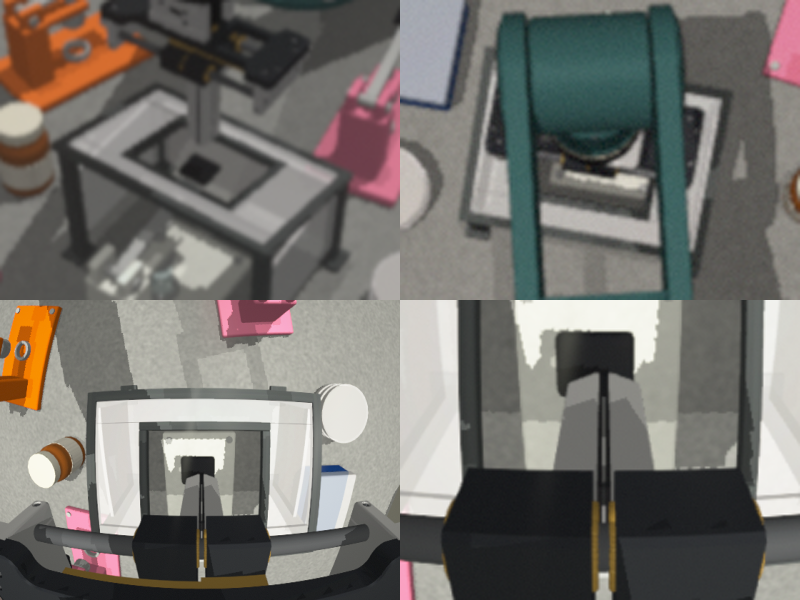

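In the wrist crop the fingertips are centred in the window, and the pad is about 4 mm to the -y side, as the numbers say. I'll correct that and press.

>>> {"op": "step_arm", "data": {"increments": "-0.2 -0.36 0 0 0 0; 0 0 1 0 0 0; 0 0 1 0 0 0; 0 0 1 0 0 0; 0 0 0 0 0 0"}}

```text
time: 3.35
tool_pos: [0.5308, 0.0951, 0.1376]
ee_rot: [-3.141, -0.005, 2.986]
wrist_force: [0.7, 0.1, -0.4]
width: 0.0005
```

>>> {"op": "step_arm", "data": {"increments": "0 0 0.5 0 0 0; 0 0 0.5 0 0 0; 0 0 0.5 0 0 0; 0 0 0 0 0 0; 0 0 0 0 0 0"}}

```text
time: 3.85
tool_pos: [0.5316, 0.0954, 0.1261]
ee_rot: [3.141, -0.001, 2.986]
wrist_force: [-4.5, 1.1, 4.8]
width: 0.0003
```

>>> {"op": "step_arm", "data": {"increments": "0 0 0.4 0 0 0; 0 0 0.3 0 0 0; 0 0 0 0 0 0; 0 0 0 0 0 0"}}

```text
time: 4.25
tool_pos: [0.5318, 0.0954, 0.1196]
ee_rot: [3.141, -0.001, 2.986]
wrist_force: [-4.5, -0.7, 6.6]
width: 0.0001
```

```bash
python3 - <<'E'
from h import *
go([.5325,.0955,.115])
a=snapshot('wrist')[:,:,::-1];c=snapshot('scene')[:,:,::-1]
x,y=proj('scene',[.53,.095,.15]);x,y=int(x),int(y)
r=lambda i,w,h:cv2.resize(i,(w,h),interpolation=cv2.INTER_CUBIC)
cv2.imwrite('pics/m2.png',np.hstack([r(c[y-40:y+40,x-40:x+40],400,400),r(a[220:340,220:340],400,400)]))
E
```

```text
tool shift cm [-0.06  0.02  0.46] yaw 2.986109286241683 pos [0.53184276 0.09544769 0.11960494] F [-4.54013373 -0.68891114  6.56507542] 0.00013499642167889825
```

View pics/m2.png

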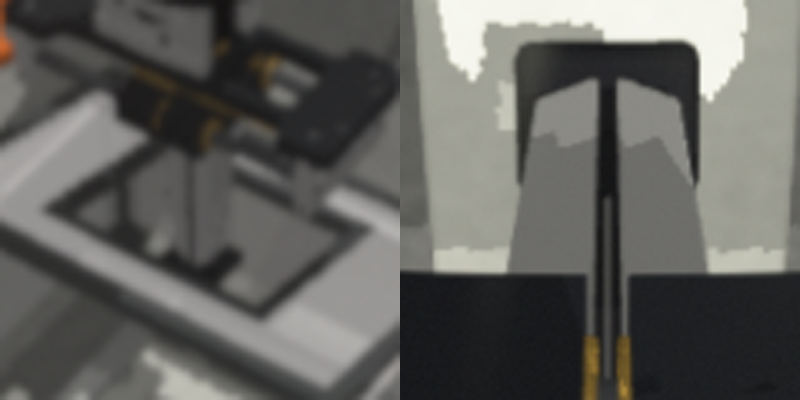

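The fingers sit centred on the pad and clear of the frame, so the sideways force is pad friction. I'll press on to the stop.

>>> {"op": "step_arm", "data": {"increments": "0 0 0.3 0 0 0; 0 0 0.2 0 0 0; 0 0 0 0 0 0"}}

```text
time: 4.65
tool_pos: [0.5318, 0.0954, 0.1158]
ee_rot: [3.141, -0.0, 2.986]
wrist_force: [-7.1, 0.1, 10.2]
width: 0.0006
```

>>> {"op": "step_arm", "data": {"increments": "0 0 0.1 0 0 0; 0 0 0.1 0 0 0; 0 0 0 0 0 0"}}

```text
time: 4.95
tool_pos: [0.5319, 0.0955, 0.1154]
ee_rot: [3.141, 0.001, 2.986]
wrist_force: [-9.6, -0.1, 16.2]
width: 0.0008
```

The force rises from 10 to 16 N with almost no travel (z = 0.1154), so this is the stop. I'll hold for 2.5 s.

>>> {"op": "step_arm", "data": {"increments": "0 0 0.1 0 0 0; 0 0 0 0 0 0; 0 0 0 0 0 0; 0 0 0 0 0 0; 0 0 0 0 0 0"}}

```text
time: 5.45
tool_pos: [0.5319, 0.0955, 0.1152]
ee_rot: [3.141, 0.001, 2.986]
wrist_force: [-10.5, -0.7, 18.7]
width: 0.0001
```

>>> {"op": "step_arm", "data": {"increments": "0 0 0 0 0 0; 0 0 0 0 0 0; 0 0 0 0 0 0; 0 0 0 0 0 0; 0 0 0 0 0 0"}}

```text
time: 5.95
tool_pos: [0.5319, 0.0955, 0.1152]
ee_rot: [3.141, 0.001, 2.986]
wrist_force: [-10.6, 0.4, 19.0]
width: 0.0004
```

>>> {"op": "step_arm", "data": {"increments": "0 0 0 0 0 0; 0 0 0 0 0 0; 0 0 0 0 0 0; 0 0 0 0 0 0; 0 0 0 0 0 0"}}

```text
time: 6.45
tool_pos: [0.5319, 0.0955, 0.1152]
ee_rot: [3.141, 0.001, 2.986]
wrist_force: [-10.3, -0.2, 17.8]
width: 0.0007
```

>>> {"op": "step_arm", "data": {"increments": "0 0 0 0 0 0; 0 0 0 0 0 0; 0 0 0 0 0 0; 0 0 0 0 0 0; 0 0 0 0 0 0"}}

```text
time: 6.95
tool_pos: [0.5319, 0.0955, 0.1152]
ee_rot: [3.141, 0.001, 2.986]
wrist_force: [-11.6, -0.5, 18.0]
width: 0.0006
```

>>> {"op": "step_arm", "data": {"increments": "0 0 0 0 0 0; 0 0 0 0 0 0; 0 0 0 0 0 0; 0 0 0 0 0 0; 0 0 0 0 0 0"}}

```text
time: 7.45
tool_pos: [0.5319, 0.0955, 0.1152]
ee_rot: [3.141, 0.001, 2.986]
wrist_force: [-10.0, -0.7, 17.7]
width: 0.0005
```

>>> {"op": "step_arm", "data": {"increments": "0 0 -0.5 0 0 0; 0 0 -0.5 0 0 0; 0 0 -0.5 0 0 0; 0 0 -0.5 0 0 0; 0 0 -0.5 0 0 0"}}

```text
time: 7.95
tool_pos: [0.5332, 0.0952, 0.1362]
ee_rot: [3.141, 0.002, 2.986]
wrist_force: [0.5, 0.1, 0.6]
width: 0.0007
```

>>> {"op": "step_arm", "data": {"increments": "0 0 -1 0 0 0; 0 0 -2 0 0 0; 0 0 -2 0 0 0; 0 0 -3 0 0 0; 0 0 -3 0 0 0"}}

```text
time: 8.45
tool_pos: [0.5322, 0.0951, 0.2458]
ee_rot: [-3.141, -0.001, 2.986]
wrist_force: [-0.2, -0.2, 0.6]
width: 0.0004
```

>>> {"op": "step_arm", "data": {"increments": "0 2 -2 0 0 0; 2 3 0 0 0 0; 3 3 0 0 0 0; 3 3 0 0 0 0; 3 3 0 0 0 0"}}

```text
time: 8.95
tool_pos: [0.4446, 0.2516, 0.2653]
ee_rot: [3.142, -0.0, 2.985]
wrist_force: [0.0, -0.7, -0.8]
width: 0.0002
```

>>> {"op": "step_arm", "data": {"increments": "3 3 0 0 0 0; 3 3 0 0 0 0; 0 0 0 0 0 0; 0 0 0 0 0 0; 0 0 0 0 0 0"}}

```text
time: 9.45
tool_pos: [0.3961, 0.3185, 0.2653]
ee_rot: [-3.141, 0.0, 2.985]
wrist_force: [0.3, -0.1, 0.0]
width: 0.0002
```

```bash
python3 - <<'E'
from h import *
go([.5325,.0955,.115])
b=snapshot('top')[:,:,::-1];c=snapshot('scene')[:,:,::-1];p=cv2.imread('pics/top.png');q=cv2.imread('pics/scene.png')
r=lambda i,w,h:cv2.resize(i,(w,h),interpolation=cv2.INTER_CUBIC)
f=lambda i:r(i[90:240,150:350],400,300);g=lambda i:r(i[180:330,190:390],400,300)
cv2.imwrite('pics/end.png',np.vstack([np.hstack([f(p),f(b)]),np.hstack([g(q),g(c)])]))
m=np.zeros((420,560),np.uint8);m[160:180,248:274]=b.max(2)[160:180,248:274]<45
n,l,st,ce=cv2.connectedComponentsWithStats(m);print(st[1:],ce[1:])
E
```

```text
tool shift cm [-16.95 -19.88  15.04] yaw 2.984755042077797 pos [0.39609676 0.3184568  0.26529937] F [ 0.26174319 -0.09937281  0.00916897] 0.00017756785667365406
[[254 164  13  11 116]] [[259.86206897 168.97413793]]
```

View pics/end.png

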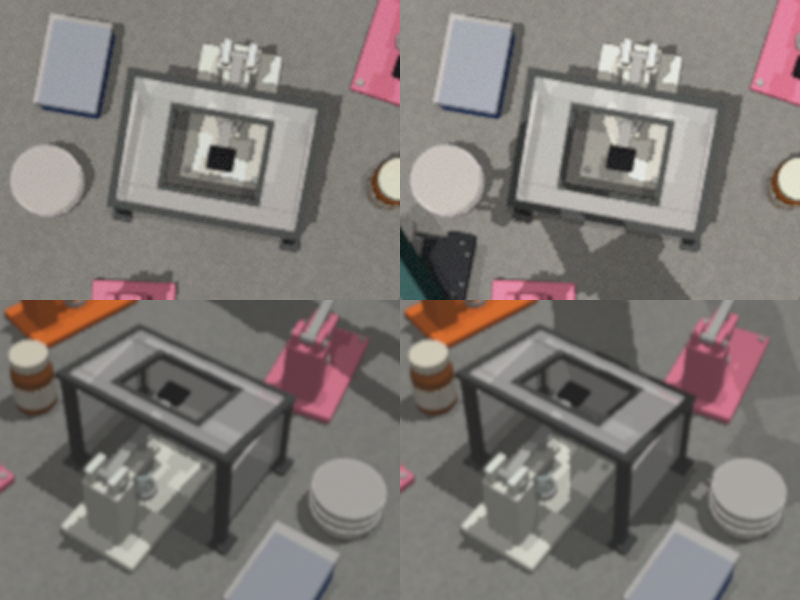

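Before and after look the same: the pad is back at (260,169), the vial is still in its nest under the head, and the bystanders haven't moved. I'll hand the job in.

```bash
python3 -c "
from bench import *
print(close_job())"
```

```text
the job is handed in; nothing more can be done
None
```

I pressed the crimper lever down to its stop with the closed fingers, through the window, then let it up, drew the arm clear and handed the job in. The hand-in reports no verdict.

- **Press:** I held the lever at the stop for about 2.5 s. The fingertips were at z = 0.115 m with 16–19 N, and the force rose with almost no further travel, which marks the stop.
- **Time:** the whole job took about 9.5 s of the 32 s allowed.
- **Last checks:** before and after pictures show the pad back at its rest position (within 0.4 pixel), the vial still in its nest, and the bystanders and guard unmoved. The wrist force was near zero, so nothing was being touched.
- **Disagreements:** the top and wrist views differed by about 3 mm in y, so I aimed between them.
- **Side force:** about 10 N along -x appeared while pressing. I took it for pad friction, because the picture taken part-way down showed the fingers centred on the pad and clear of the frame, and it vanished on release.

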